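# Pile the tube-rack feet, heels alternating

## Robot

A 6-joint arm with a two-finger parallel gripper is mounted at the origin on the work surface. World frame = base frame: x ahead of the robot, y to its left, z up, the work surface at z = 0. Lengths are in mm, angles in rad, forces in N, time in s.
With the tool pointing down it reaches from about 400 to 925 mm from the base axis. Payload 12.5 kg.
Tool frame: the origin (TCP) lies midway between the tips of the shut fingers; the grasp point (between the pads) lies 19 mm behind it; z points along the fingers, y is the line along which they close (so a half turn about z gives the same grasp; the last joint's range is limited). The gripper opens to 95 mm and grips with 3 to 60 N. Pads are 20 mm wide; open, the fingers measure 119 mm over their backs; the gripper's body (75 mm by 180 mm) begins 59 mm behind the grasp point.
Start: joints at [1.177, 0.491, 1.559, -0, 1.092, -0.106], TCP at [177.385, 599.317, 214.661] pointing down, gripper open.
Joint ranges: [-3.1, 3.1], [-0.84, 2.19], [0.05, 2.79], [-1.13, 4.28], [0.06, 2.93], [-2.69, 2.69]. Speed limits (rad/s): [2.22, 2.22, 2.79, 3.14, 3.14, 3.14].

## Interface

Orientations are given as [roll, pitch, yaw] about the fixed x, y, z axes, in that order (R = Rz(yaw) Ry(pitch) Rx(roll)).
In Python, from cell import env gives the robot as it stands.
- The arm moves only by the tool arm_command, never from a script. Its argument "targets" is a list of rows, each a list of 5 numbers: the shift along the tool's x, y, z in mm, then the turn about the tool's z in degrees, then the opening, from 0 (shut) to 1 (fully open). In form: [[tx, ty, tz, roll, fingers], ...]. A call has 1 to 5 rows; each row is the pose to reach, as a shift and turn from the pose commanded when the call began, along the tool's axes at that moment; what a row does not reach only later rows make up. A row lasts 1/10 s, in which the tool goes at most 50 mm and 8.59 degrees, less where a joint would pass 70% of its speed; a pose out of reach is approached as far as the arm can. A call with a gripper value outside its range is refused whole. The fingers move at their own pace and stop on an object; the grip force is fixed at half the most. Time passes only in rows, so rows that repeat a pose let the fingers close. It gives the time, the measured TCP pose, the force, the opening and the grip force at its end, in the units of the state.
- env.state(): the state, without advancing time (a new reading comes with each control period).
- env.read_camera(name): name is "side" or "top"; returns a dict with "frame" (420x560x3 uint8, red, green, blue), "vertical_fov" (degrees; the focal length in pixels is half the picture's height over the tangent of half this angle, whatever the lens; pixels are square), "cx", "cy" (the principal point, pixels), "k1" (the pictures are not rectified: a ray, as slopes to the right and down, at radius r is drawn at 1 + k1 r^2 times it, then the intrinsics apply), "world_from_camera" (4x4, takes a point from camera to world coordinates). Camera axes: x right, y down, z forward; pixel columns grow to the right and rows downward; lengths in mm; the calibration is good to about 2 mm. A picture is of the moment at which its call begins. There is no depth.
- env.job_done(): hands the job in; it is judged then, once.
The state is a dict: "t": time; "joints": joint angles; "qvel": joint speeds; "tau": joint torques, N m; "eef_pos": TCP position; "tcp_rot": TCP orientation; "ft_force": force on the tool from outside, world axes, zero at the start; "moment": the same for the moment, N m; "opening": opening from 0.0 (shut) to 1.0 (fully open); "grip_force": force on a finger pad.
Only numpy, scipy, OpenCV 4.12 (cv2) and the standard library are available. Lean on these libraries where they do the work, as an engineer would, in place of code of your own. Each camera call takes 0.05 s, during which the arm holds its last target. There are 200 camera calls.

## Task

Pile the two loose blue L-shaped rack feet on the first blue foot, which lies with its length roughly fore and aft off to the robot's left: each one lies flat and squarely lengthwise on the plate of the one below, with its heel at the opposite end and its free end just short of the lower one's heel, so that the heels alternate and the pile stays balanced. Leave the black foot alone and do not push the first foot out of place.

Things in the scene. Friction and masses are not known exactly. Their poses are not given: they have to be found in the camera images.
- first_foot (a point): Bottom blue foot, loose on the table, heel to the robot. From the side an L: plate 120 x 40 mm, 18 thick; heel 22 long, 35 high overall, at the -x end. Point: plate centre, 9 mm above the underside; x along the length away from the heel, y across, z up. A foot laid well on another: x reversed, centre 18 mm higher and 30 mm along the lower one's +x (8 mm gap to the lower heel).
- foot_a (a point): Loose blue foot with two white dots on its plate, 0.08 to 0.17 kg, lying on the table heel up, its length roughly left to right. Plate 120 x 40 x 18 mm, heel 22 long and 35 high at the -x end. Point: plate centre, 9 mm above the underside; x along the length away from the heel, y across, z up. Either loose blue foot may go second, the other third.
- foot_b (a point): The other loose blue foot, same as foot_a in size, look, point and axes, but lying with its heel to the opposite side. Plate 120 x 40 x 18 mm, heel 22 long and 35 high at the -x end; point at the plate's centre, 9 mm above the underside.
- black_foot (a point): A foot of another rack, black with two grey dots, same size, shape, point and axes as the blue ones. Not part of the job; it stays where it is.
There are look-alikes about, which are no part of the job. Leave any green, pink or turquoise look-alike of the part that bears foot_b alone.

How it is judged:
By the outcome, as a careful person would: the job done as asked, in the order asked, and still so for the second after the job is handed in, with the robot touching nothing.
It also fails if it takes over 64 s, if anything falls off the work surface, if the arm or the gripper's body presses on something with over 40 N, if the wrist force passes 120 N, or if a joint passes its speed limit or range.

## Working session

There is one attempt and no reset: what is moved stays moved. The work goes in short steps, Python scripts to look and compute and a tool call to move; the robot and the scene stay as the last step left them, time stands still between calls to the robot, and variables do not carry over. Pictures are saved under pics/ and viewed, at most 10 in all, crops included, and the job is handed in when it is done.

Besides the shell and the picture viewer there is one more tool, called after ">>>" as a command line: name --pt "numbers of a row" for each row, then --argument value for the rest. arm_command: Moves the arm, as the interface text tells. Its arguments: {"type":"object","properties":{"targets":{"type":"array","items":{"type":"array","items":{"type":"number"}}}},"required":["targets"]}

```bash
ls; mkdir -p pics; cat > h.py <<'E'
import numpy as np, cv2
from cell import env
def cam(n):
    c=env.read_camera(n); return c
def K(c):
    h=c["frame"].shape[0]; f=h/2/np.tan(np.radians(c["vertical_fov"])/2)
    return np.array([[f,0,c["cx"]],[0,f,c["cy"]],[0,0,1.]]), np.array([c["k1"],0,0,0.])
def plane(c,px,z):
    k,d=K(c); s=cv2.undistortPoints(np.array(px,float).reshape(-1,1,2),k,d).reshape(-1,2)
    T=c["world_from_camera"]; r=np.c_[s,np.ones(len(s))]@T[:3,:3].T; o=T[:3,3]
    return o+r*((z-o[2])/r[:,2])[:,None]
def proj(c,P):
    k,d=K(c); T=np.linalg.inv(c["world_from_camera"])
    return cv2.projectPoints(np.array(P,float).reshape(-1,1,3),cv2.Rodrigues(T[:3,:3])[0],T[:3,3],k,d)[0].reshape(-1,2)
def save(n,im): cv2.imwrite("pics/"+n,im[:,:,::-1])
E
python3 - <<'E'
from h import *
for n in("top","side"):
    c=cam(n); save(n+"0.png",c["frame"]); print(n,c["vertical_fov"],c["k1"],c["cx"],c["cy"],np.round(c["world_from_camera"],3).tolist())
print(env.state())
E
```

```text
pics
top 51.754427747242104 -0.10979671125446709 284.6967167536468 200.40188952888926 [[0.008, -0.993, 0.117, 443.711], [-1.0, -0.007, 0.005, -85.956], [-0.004, -0.117, -0.993, 967.487], [0.0, 0.0, 0.0, 1.0]]
side 51.585497610708565 -0.07505674770491925 277.9866193196318 209.2266918978654 [[0.676, -0.487, 0.553, 31.012], [-0.736, -0.429, 0.523, -586.01], [-0.018, -0.761, -0.648, 654.213], [0.0, 0.0, 0.0, 1.0]]
{'t': 0.1, 'joints': array([ 1.17739816e+00,  4.91492068e-01,  1.55938108e+00, -1.16317408e-05,
        1.09170064e+00, -1.05602526e-01]), 'qvel': array([-0.00029769, -0.00107702, -0.0017819 , -0.00028132, -0.0010893 ,
        0.00044106]), 'tau': array([ 2.86068920e-03, -6.13622260e+01, -2.58601785e+01,  6.94129919e-02,
        4.70552640e-02, -5.37985682e-05]), 'eef_pos': array([177.30033851, 599.10351543, 214.12722409]), 'tcp_rot': array([-3.14061590e+00, -9.31583326e-05,  2.85380234e+00]), 'ft_force': array([-0.10863294, -0.178907  , -0.04858797]), 'moment': array([ 0.01749436, -0.00637794, -0.02797855]), 'grip_force': 0.0, 'opening': 1.0052655981950465}
```

View pics/top0.png

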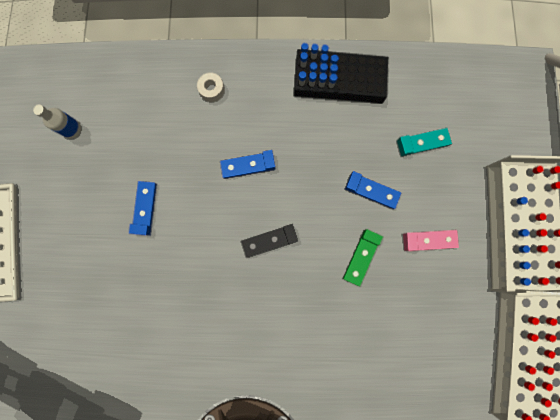

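View pics/side0.png

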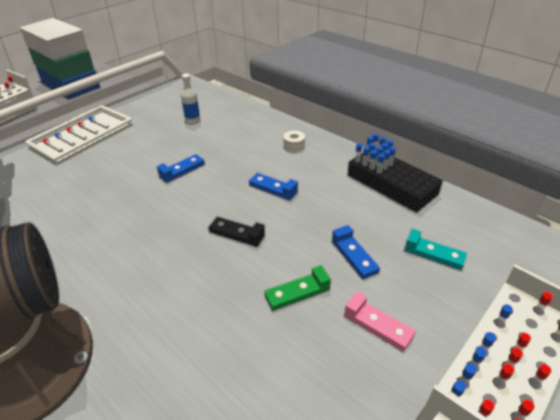

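Candidates in the top image: first foot (144,208), with its heel low and towards the robot. Loose blue feet at (248,165), heel right, and (373,190), heel left. Look-alikes to leave alone: black (270,240), green (363,258), pink (430,240), turquoise (425,141). I pick the three blue ones and will check them in one close crop.

```bash
cat >> h.py <<'E'
def feet(c):
    """blue feet: (contour, dots px) list"""
    hsv=cv2.cvtColor(c["frame"],cv2.COLOR_RGB2HSV)
    m=cv2.inRange(hsv,(104,130,40),(122,255,255))
    cs=cv2.findContours(m,cv2.RETR_CCOMP,cv2.CHAIN_APPROX_NONE)
    out=[]
    for i,k in enumerate(cs[0]):
        if cs[1][0][i][3]>=0 or cv2.contourArea(k)<250: continue
        hull=np.zeros_like(m); cv2.drawContours(hull,[cv2.convexHull(k)],-1,255,-1); 
        hull=cv2.erode(hull,np.ones((3,3)))
        w=np.clip(c["frame"][:,:,0].astype(float)-80,0,None)*(hull>0)   # red channel: white dots
        n,l,s,ce=cv2.connectedComponentsWithStats((w>25).astype(np.uint8))
        d=[]
        for j in range(1,n):
            if s[j,4]<6: continue
            y,x=np.nonzero(l==j); ww=w[y,x]; d.append([(x*ww).sum()/ww.sum(),(y*ww).sum()/ww.sum()])
        out.append((k,d))
    return out
E
python3 - <<'E'
from h import *
for n in("top","side"):
    c=cam(n)
    for k,d in feet(c):
        print(n,cv2.contourArea(k),np.round(cv2.boxPoints(cv2.minAreaRect(k)),1).tolist())
        if d: print("  dots",np.round(d,1).tolist(),np.round(plane(c,d,18)[:,:2],1).tolist())
        print("  quad z18",np.round(plane(c,cv2.boxPoints(cv2.minAreaRect(k)),18)[:,:2],0).tolist())
    if n=="top":
        f=c["frame"]; save("crop.png",cv2.resize(f[140:245,120:410],None,fx=2.75,fy=2.75,interpolation=cv2.INTER_CUBIC))
E
```

```text
top 927.5 [[128.5, 232.8000030517578], [135.39999389648438, 180.0], [156.3000030517578, 182.6999969482422], [149.39999389648438, 235.5]]
  dots [[144.8, 190.8], [141.9, 212.8], [132.3, 217.5]] [[574.6, 233.2], [525.1, 237.5], [514.3, 259.2]]
  quad z18 [[480.0, 266.0], [599.0, 256.0], [593.0, 208.0], [475.0, 218.0]]
top 921.0 [[344.29998779296875, 188.39999389648438], [352.5, 170.3000030517578], [401.5, 192.60000610351562], [393.29998779296875, 210.6999969482422]]
  dots [[368.3, 187.8], [389.1, 196.5]] [[584.6, -266.7], [565.7, -313.0]]
  quad z18 [[583.0, -213.0], [624.0, -232.0], [575.0, -341.0], [534.0, -322.0]]
top 901.5 [[219.10000610351562, 160.89999389648438], [271.29998779296875, 149.3000030517578], [275.6000061035156, 168.5], [223.39999389648438, 180.10000610351562]]
  dots [[252.4, 163.0], [230.4, 167.0]] [[638.8, -8.2], [629.5, 40.9]]
  quad z18 [[643.0, 67.0], [670.0, -50.0], [627.0, -60.0], [600.0, 56.0]]
side 1015.5 [[327.8999938964844, 234.39999389648438], [345.8999938964844, 221.5], [380.1000061035156, 269.3999938964844], [362.0, 282.29998779296875]]
  dots [[357.4, 
[... 551 characters left out ...]
2], [200.39999389648438, 153.1999969482422], [205.1999969482422, 170.60000610351562], [161.6999969482422, 182.5]]
  dots [[193.0, 159.1], [172.2, 162.8], [176.7, 166.6]] [[575.1, 233.8], [528.1, 262.0], [525.4, 238.9]]
  quad z18 [[495.0, 284.0], [606.0, 241.0], [562.0, 169.0], [458.0, 212.0]]
side 438.0 [[360.79998779296875, 152.5], [371.0, 130.60000610351562], [397.70001220703125, 143.10000610351562], [387.5, 165.0]]
  quad z18 [[891.0, -80.0], [1005.0, -38.0], [997.0, -130.0], [887.0, -165.0]]
side 264.5 [[38.70000076293945, 86.80000305175781], [39.0, 69.0], [93.0, 70.0], [92.69999694824219, 87.80000305175781]]
  quad z18 [[504.0, 1040.0], [578.0, 1209.0], [710.0, 1014.0], [627.0, 865.0]]
```

View pics/crop.png

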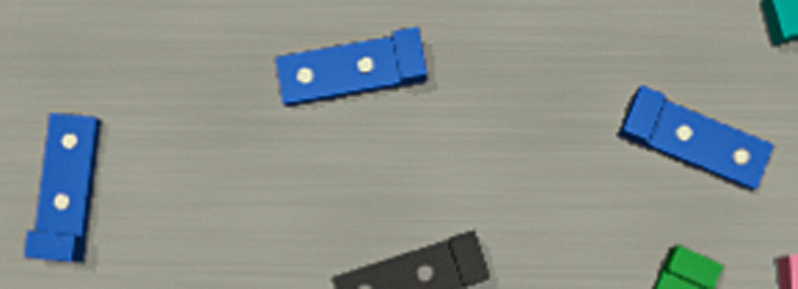

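Crop confirms it: first foot on the left with its heel low, M in the middle with heel right, R on the right with heel left, each blue with two white dots.

```bash
cat >> h.py <<'E'
def go(x,y,z,yaw):
    s=env.state(); p=s["eef_pos"]; a=s["tcp_rot"][2]; d=np.array([x,y,z])-p
    ca,sa=np.cos(a),np.sin(a)
    t=(-(yaw-np.degrees(a))+180)%360-180
    # tool x=(ca,sa,0), y=(sa,-ca,0), z=down; turn about tool z = -dyaw
    print("move",np.round([ca*d[0]+sa*d[1],sa*d[0]-ca*d[1],-d[2],t],1),"at",np.round(p,1),round(np.degrees(a),1),"roll/pitch deg",np.round(np.degrees(s["tcp_rot"][:2]),2))
def end(c,n,f,z=18):
    """distance from far dot to the free end, per blue edge, along dot axis n->f"""
    u=(f-n)/np.linalg.norm(f-n); v=np.array([-u[1],u[0]]); t=np.arange(5,40,.25); r=[]
    for o in(-10,-5,5,10):
        P=f+t[:,None]*u+o*v; q=proj(c,np.c_[P,np.full(len(t),z)]).astype(np.float32)
        g=cv2.remap(c["frame"].astype(np.float32),q[:,0],q[:,1],cv2.INTER_LINEAR); s=g[:,2]-g[:,0]
        h=(s[:20].mean()+s[-20:].mean())/2; r.append(t[np.argmax(s<h)])
    return r
E
python3 - <<'E'
from h import *
c=cam("top"); s=cam("side")
D=dict(F=[[525.1,237.5],[574.6,233.2]],M=[[638.8,-8.2],[629.5,40.9]],R=[[584.6,-266.7],[565.7,-313.0]])
S=dict(F=[[525.4,238.9],[575.1,233.8]],M=[[639.9,-7.4],[630.4,41.7]],R=[[586,-265.8],[566.9,-312.1]])
for k in D:
    n,f=np.array(D[k]); print(k,end(c,n,f),end(s,*np.array(S[k])))
    a=(np.array(D[k])+S[k])/2; u=a[1]-a[0]; ang=np.degrees(np.arctan2(u[1],u[0])); u/=np.linalg.norm(u)
    print("   mid",a.mean(0),"ang",ang,"grasp(x=-7; mid at +14)",a.mean(0)-21*u)
go(640,-4,120,100.7)
E
```

```text
Traceback (most recent call last):
  File "h.py", line 45, in end
    g=cv2.remap(c["frame"].astype(np.float32),q[:,0],q[:,1],cv2.INTER_LINEAR); s=g[:,2]-g[:,0]
                                                                                 ~^^^^^
IndexError: index 2 is out of bounds for axis 1 with size 1
```

```bash
sed -i 's/cv2.INTER_LINEAR); s=/cv2.INTER_LINEAR).reshape(-1,3); s=/' h.py
python3 - <<'E'
from h import *
c=cam("top"); s=cam("side")
D=dict(F=[[525.1,237.5],[574.6,233.2]],M=[[638.8,-8.2],[629.5,40.9]],R=[[584.6,-266.7],[565.7,-313.0]])
S=dict(F=[[525.4,238.9],[575.1,233.8]],M=[[639.9,-7.4],[630.4,41.7]],R=[[586,-265.8],[566.9,-312.1]])
for k in D:
    n,f=np.array(D[k]); print(k,end(c,n,f),end(s,*np.array(S[k])))
    a=(np.array(D[k])+S[k])/2; u=a[1]-a[0]; ang=np.degrees(np.arctan2(u[1],u[0])); u/=np.linalg.norm(u)
    print("   mid",a.mean(0),"ang",ang,"grasp(x=-7; mid at +14)",a.mean(0)-21*u)
go(640,-4,120,100.7)
E
```

```text
F [np.float64(22.0), np.float64(22.0), np.float64(21.5), np.float64(21.5)] [np.float64(20.25), np.float64(21.0), np.float64(22.0), np.float64(21.5)]
   mid [550.05 235.85] ang -5.413074288288758 grasp(x=-7; mid at +14) [529.14365025 237.83104524]
M [np.float64(21.25), np.float64(22.0), np.float64(21.5), np.float64(21.75)] [np.float64(21.5), np.float64(22.5), np.float64(21.25), np.float64(20.25)]
   mid [634.65  16.75] ang 100.83791044620101 grasp(x=-7; mid at +14) [638.59865553  -3.8754241 ]
R [np.float64(21.25), np.float64(21.75), np.float64(21.5), np.float64(21.5)] [np.float64(27.25), np.float64(30.5), np.float64(29.25), np.float64(26.0)]
   mid [ 575.8 -289.4] ang -112.31163670673885 grasp(x=-7; mid at +14) [ 583.77252528 -269.97221472]
move [-614.8 -447.2   94.6   62.8] at [177.4 599.3 214.6] 163.5 roll/pitch deg [-180.   -0.]
```

>>> arm_command --pt "-614 -447 40 62.8 1" --pt "-614 -447 40 62.8 1" --pt "-614 -447 40 62.8 1" --pt "-614 -447 40 62.8 1" --pt "-614 -447 40 62.8 1"

```text
t: 0.9
eef_pos: [330.0, 399.5, 201.6]
tcp_rot: [3.141, -0.0, 2.098]
ft_force: [0.0, 0.5, -0.6]
opening: 0.999
grip_force: 0.0
```

```bash
python3 -c "
from h import *
go(638.5,-4,120,100.8)"
```

```text
move [-503.9   63.6   81.6   19.4] at [330.  399.5 201.6] 120.2 roll/pitch deg [ 1.7997e+02 -1.0000e-02]
```

>>> arm_command --pt "-504 64 81 19.4 1" --pt "-504 64 81 19.4 1" --pt "-504 64 81 19.4 1" --pt "-504 64 81 19.4 1" --pt "-504 64 81 19.4 1"

```text
t: 1.4
eef_pos: [481.5, 204.2, 162.0]
tcp_rot: [3.141, -0.0, 1.765]
ft_force: [1.3, 0.6, -0.8]
opening: 1.001
grip_force: 0.0
```

```bash
python3 -c "
from h import *
go(638.5,-4,100,100.8)"
```

```text
move [-234.6  113.8   62.     0.3] at [481.5 204.2 162. ] 101.1 roll/pitch deg [ 1.7997e+02 -1.0000e-02]
```

>>> arm_command --pt "-234 114 62 0.3 1" --pt "-234 114 62 0.3 1" --pt "-234 114 62 0.3 1" --pt "-234 114 62 0.3 1" --pt "-234 114 62 0.3 1"

```text
t: 1.9
eef_pos: [628.2, 10.2, 103.7]
tcp_rot: [3.141, -0.0, 1.76]
ft_force: [0.3, 0.8, 1.1]
opening: 1.0
grip_force: 0.0
```

>>> arm_command --pt "0 0 0 0 1" --pt "0 0 0 0 1"

```text
t: 2.1
eef_pos: [627.1, 11.3, 103.5]
tcp_rot: [-3.141, -0.001, 1.758]
ft_force: [0.2, 0.8, -0.5]
opening: 1.001
grip_force: 0.0
```

```bash
python3 - <<'E'
from h import *
go(638.5,-4,40,100.8)
go(638.5,-4,4,100.8)
c=cam("side"); save("s1.png",cv2.resize(c["frame"][60:320,120:440],None,fx=2.3,fy=2.3))
E
```

```text
move [-17.1   8.4  63.5  -0.1] at [627.1  11.3 103.5] 100.7 roll/pitch deg [-1.7994e+02 -3.0000e-02]
move [-17.1   8.4  99.5  -0.1] at [627.1  11.3 103.5] 100.7 roll/pitch deg [-1.7994e+02 -3.0000e-02]
```

View pics/s1.png

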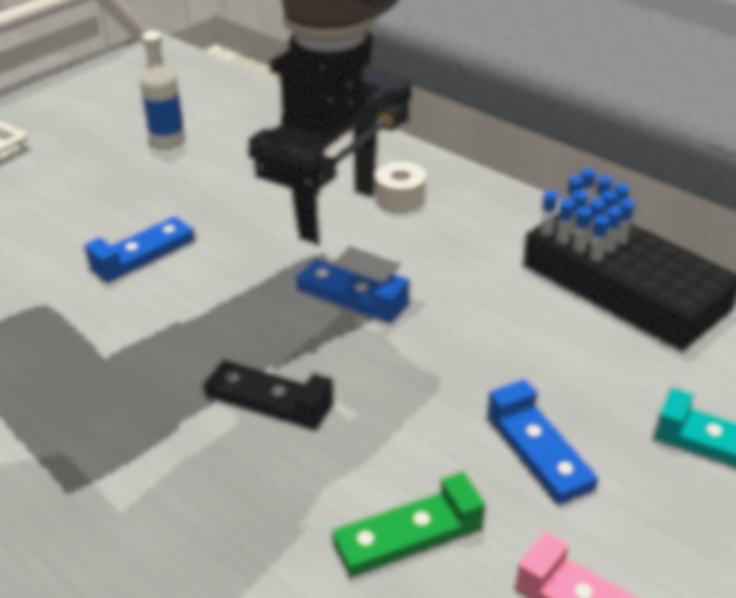

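The gripper sits open above foot M (crop 350,285), with the fingers on either side of its width. Going down.

>>> arm_command --pt "-17 8.5 30 0 1" --pt "-17 8.5 60 0 1" --pt "-17 8.5 80 0 1" --pt "-17 8.5 80 0 1" --pt "-17 8.5 80 0 1"

```text
t: 2.65
eef_pos: [638.6, -1.9, 25.1]
tcp_rot: [3.141, -0.0, 1.761]
ft_force: [1.1, -0.3, 0.8]
opening: 1.001
grip_force: 0.0
```

```bash
python3 -c "
from h import *
go(638.5,-4,4,100.8)"
```

```text
move [-2.  -0.5 21.1  0.1] at [638.6  -1.9  25.1] 100.9 roll/pitch deg [179.98  -0.  ]
```

>>> arm_command --pt "-2 -0.5 15 0 1" --pt "-2 -0.5 21 0 1" --pt "-2 -0.5 21 0 1" --pt "-2 -0.5 21 0 0.3" --pt "-2 -0.5 21 0 0"

```text
t: 3.15
eef_pos: [638.8, -5.1, 3.5]
tcp_rot: [3.141, 0.0, 1.76]
ft_force: [0.2, -0.3, -0.7]
opening: 0.886
grip_force: 0.0
```

>>> arm_command --pt "0 0 0 0 0" --pt "0 0 0 0 0" --pt "0 0 0 0 0" --pt "0 0 0 0 0" --pt "0 0 0 0 0"

```text
t: 3.65
eef_pos: [638.6, -5.1, 3.2]
tcp_rot: [3.142, -0.0, 1.76]
ft_force: [-1.0, -0.6, 0.7]
opening: 0.466
grip_force: 0.0
```

```bash
python3 -c "
from h import *
go(638.5,-4,4,100.8);go(638.5,-4,120,100.8); print(env.state()['opening'])"
```

```text
move [ 1.1  0.1 -0.8  0. ] at [638.6  -5.1   3.2] 100.8 roll/pitch deg [ 1.8e+02 -1.0e-02]
move [ 1.100e+00  1.000e-01 -1.168e+02  0.000e+00] at [638.6  -5.1   3.2] 100.8 roll/pitch deg [ 1.8e+02 -1.0e-02]
0.46584664920351054
```

>>> arm_command --pt "0 0 0 0 0" --pt "0 0 0 0 0" --pt "0 0 0 0 0" --pt "0 0 0 0 0"

```text
t: 4.05
eef_pos: [638.6, -5.1, 3.2]
tcp_rot: [3.142, -0.0, 1.76]
ft_force: [0.4, -0.8, -0.5]
opening: 0.419
grip_force: 30.0
```

>>> arm_command --pt "0 0 -20 0 0" --pt "0 0 -50 0 0" --pt "0 0 -80 0 0" --pt "0 0 -100 0 0" --pt "0 0 -100 0 0"

```text
t: 4.55
eef_pos: [639.8, -5.2, 105.9]
tcp_rot: [3.137, 0.001, 1.76]
ft_force: [0.6, -0.3, -1.6]
opening: 0.416
grip_force: 30.0
```

```bash
python3 - <<'E'
from h import *
# second foot: centre = F + 30u, F=(536.7,237.1), u at -5.4deg; grasp 8.5mm towards heel (= +u)
u=np.array([np.cos(np.radians(-5.4)),np.sin(np.radians(-5.4))])
print(env.state()['opening'],env.state()['grip_force'])
# tool centre in foot frame, from dot-mid M
m=np.array([634.65,16.75]); p=np.array([638.6,-5.1]); a=np.radians(100.8); v=np.array([np.cos(a),np.sin(a)])
l=(p-m)@v+13.4; print("grasp at foot x",l)
t=np.array([536.7,237.1])+(30-l)*u; print("target",t)
go(*t,100,174.6)
for n in("top","side"):
    c=cam(n); save(n+"2.png",c["frame"])
E
```

```text
0.4160687617570954 29.99679833650589
grasp at foot x -8.803132621035472
target [575.33092294 233.44830264]
move [246.5 -18.4   5.9 -73.8] at [639.8  -5.2 105.9] 100.8 roll/pitch deg [1.7975e+02 7.0000e-02]
```

View pics/side2.png

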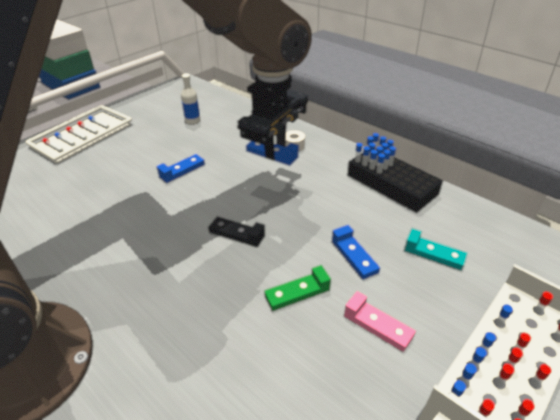

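Foot M hangs level in the gripper (about 272,150) and nothing else has moved. Carrying it over.

>>> arm_command --pt "246 -18 0 -74 0" --pt "246 -18 0 -74 0" --pt "246 -18 0 -74 0" --pt "246 -18 0 -74 0" --pt "246 -18 0 -74 0"

```text
t: 5.15
eef_pos: [573.2, 234.9, 101.4]
tcp_rot: [-3.14, -0.002, 2.516]
ft_force: [0.8, 0.7, -0.1]
opening: 0.419
grip_force: 30.0
```

```bash
python3 -c "
from h import *
go(575.3,233.5,80,174.6)"
```

```text
move [ -2.6   0.1  21.4 -30.4] at [573.2 234.9 101.4] 144.2 roll/pitch deg [-1.7989e+02 -9.0000e-02]
```

>>> arm_command --pt "-2.5 0 0 -30.4 0" --pt "-2.5 0 0 -30.4 0" --pt "-2.5 0 10 -30.4 0" --pt "-2.5 0 21 -30.4 0" --pt "-2.5 0 21 -30.4 0"

```text
t: 5.65
eef_pos: [575.4, 231.3, 79.4]
tcp_rot: [-3.14, -0.004, 3.042]
ft_force: [-0.8, 0.2, -1.0]
opening: 0.419
grip_force: 30.0
```

>>> arm_command --pt "0 0 0 0 0" --pt "0 0 0 0 0"

```text
t: 5.85
eef_pos: [576.7, 231.6, 82.1]
tcp_rot: [-3.142, -0.0, 3.038]
ft_force: [-0.2, 0.1, -1.5]
opening: 0.419
grip_force: 30.0
```

```bash
python3 - <<'E'
from h import *
go(575.3,233.5,40,174.6)
for n in("top","side"):
    c=cam(n)
    # underside z of held foot = tcp z - 3; predicted dots (top z = +15)
    s=env.state(); p=s["eef_pos"]; a=s["tcp_rot"][2]; v=np.array([np.cos(a),np.sin(a),0])
    q=[p+v*(8.8+x)+[0,0,15] for x in(-11.6,38.4)]; print(n,"pred",np.round(proj(c,q),1).tolist())
    for k,d in feet(c): 
        if d and max(b[0] for b in d)<300: print(np.round(d,1).tolist(),np.round(plane(c,d,p[2]+15)[:,:2],1).tolist())
    f=c["frame"]; o=(130,90) if n=="side" else (80,130)
    save(n+"3.png",cv2.resize(f[o[1]:o[1]+120,o[0]:o[0]+160],None,fx=4,fy=4,interpolation=cv2.INTER_CUBIC))
ims=np.vstack([cv2.imread("pics/side3.png"),cv2.imread("pics/top3.png")]); cv2.imwrite("pics/both3.png",cv2.resize(ims,(400,600)))
E
```

```text
move [ 1.6  1.7 42.1 -0.5] at [576.7 231.6  82.1] 174.1 roll/pitch deg [-1.8e+02 -1.0e-02]
top pred [[133.4, 183.1], [129.8, 207.1]]
[[129.7, 207.8], [142.9, 213.4], [125.3, 219.5], [130.2, 220.9]] [[528.3, 236.6], [517.2, 208.3], [504.2, 244.8], [501.5, 234.5]]
side pred [[190.6, 132.5], [173.5, 139.7]]
[[169.5, 163.7]] [[459.8, 158.1]]
```

View pics/both3.png

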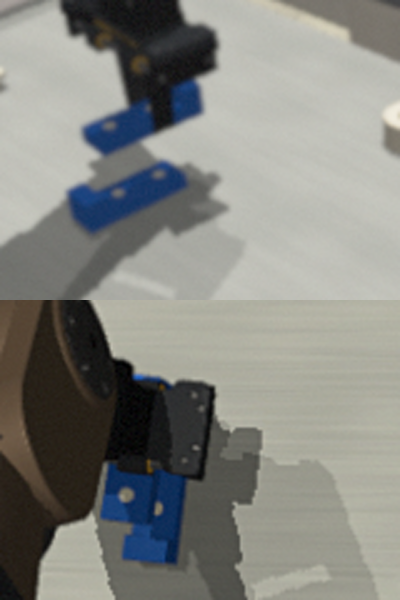

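The held foot is level and parallel above the first foot, heel away from the robot. Its far dot, seen at (129.7,207.8), is where I predicted. Lowering.

>>> arm_command --pt "1 1.7 20 -0.5 0" --pt "1 1.7 42 -0.5 0" --pt "1 1.7 50 -0.5 0" --pt "1 1.7 52 -0.5 0" --pt "1 1.7 52 -0.5 0"

```text
t: 6.45
eef_pos: [576.1, 233.5, 30.7]
tcp_rot: [3.141, 0.0, 3.049]
ft_force: [-0.9, 1.0, -0.8]
opening: 0.421
grip_force: 30.0
```

>>> arm_command --pt "0 0 0 0 0" --pt "0 0 0 0 0"

```text
t: 6.65
eef_pos: [576.3, 233.6, 31.1]
tcp_rot: [3.141, 0.001, 3.049]
ft_force: [0.1, -0.3, -0.9]
opening: 0.418
grip_force: 30.0
```

```bash
python3 -c "
from h import *
go(575.8,233.5,21.5,174.6)"
```

```text
move [ 0.5 -0.1  9.6  0.1] at [576.3 233.6  31.1] 174.7 roll/pitch deg [1.7997e+02 7.0000e-02]
```

>>> arm_command --pt "0 0 4 0 0" --pt "0 0 7 0 0" --pt "0 0 8.5 0 0" --pt "0 0 9.5 0 0" --pt "0 0 9.5 0 0"

```text
t: 7.15
eef_pos: [575.7, 233.4, 21.2]
tcp_rot: [-3.142, -0.0, 3.049]
ft_force: [-2.4, -1.2, 6.0]
opening: 0.419
grip_force: 30.0
```

>>> arm_command --pt "0 0 0 0 0.8" --pt "0 0 0 0 0.8" --pt "0 0 0 0 0.8" --pt "0 0 0 0 0.8" --pt "0 0 0 0 0.8"

```text
t: 7.65
eef_pos: [575.9, 233.5, 20.6]
tcp_rot: [3.142, -0.0, 3.049]
ft_force: [0.5, 0.3, 0.1]
opening: 0.768
grip_force: 0.0
```

>>> arm_command --pt "0 0 -10 0 0.9" --pt "0 0 -30 0 0.9" --pt "0 0 -60 0 1" --pt "0 0 -90 0 1" --pt "0 0 -120 0 1"

```text
t: 8.15
eef_pos: [575.8, 233.4, 142.7]
tcp_rot: [3.141, 0.0, 3.049]
ft_force: [0.4, -0.2, 0.1]
opening: 0.994
grip_force: 0.0
```

```bash
python3 -c "
from h import *
# R grasp: foot x=-8 -> dotmid -21.4u
u=np.array([np.cos(np.radians(-112.3)),np.sin(np.radians(-112.3))]); p=np.array([575.8,-289.4])-21.4*u; print(p)
go(*p,120,67.7)"
```

```text
[ 583.92036181 -269.60051203]
move [ -54.5 -500.1   22.7  107. ] at [575.8 233.4 142.7] 174.7 roll/pitch deg [1.7999e+02 2.0000e-02]
```

>>> arm_command --pt "-54 -500 0 107 1" --pt "-54 -500 0 107 1" --pt "-54 -500 0 107 1" --pt "-54 -500 0 107 1" --pt "-54 -500 0 107 1"

```text
t: 8.65
eef_pos: [579.5, -18.4, 141.6]
tcp_rot: [3.141, 0.001, 2.293]
ft_force: [-0.1, 0.1, -0.1]
opening: 1.001
grip_force: 0.0
```

```bash
python3 -c "
from h import *
go(584,-269.6,110,67.7)"
```

```text
move [-191.4 -162.7   31.6   63.7] at [579.5 -18.4 141.6] 131.4 roll/pitch deg [1.7996e+02 4.0000e-02]
```

>>> arm_command --pt "-191 -163 31 63.7 1" --pt "-191 -163 31 63.7 1" --pt "-191 -163 31 63.7 1" --pt "-191 -163 31 63.7 1" --pt "-191 -163 31 63.7 1"

```text
t: 9.15
eef_pos: [584.9, -266.7, 110.7]
tcp_rot: [3.141, 0.0, 1.543]
ft_force: [1.0, 0.3, 1.4]
opening: 1.002
grip_force: 0.0
```

```bash
python3 - <<'E'
from h import *
go(584,-269.6,60,67.7)
# check pile: F dots hidden partly; second's dots at z=36
for n in("top","side"):
    c=cam(n)
    for k,d in feet(c):
        if d and np.mean(k[:,0,0])<300: print(n,np.round(d,1).tolist(),np.round(plane(c,d,36)[:,:2],1).tolist())
    o=(130,110) if n=="side" else (90,150); f=c["frame"]
    save(n+"4.png",cv2.resize(f[o[1]:o[1]+100,o[0]:o[0]+120],None,fx=4,fy=4,interpolation=cv2.INTER_CUBIC))
cv2.imwrite("pics/both4.png",cv2.resize(np.hstack([cv2.imread("pics/side4.png"),cv2.imread("pics/top4.png")]),(800,333)))
E
```

```text
move [-2.9 -0.9 50.7 20.7] at [ 584.9 -266.7  110.7] 88.4 roll/pitch deg [1.7996e+02 1.0000e-02]
top [[134.4, 182.3], [142.5, 188.3]] [[591.1, 251.5], [577.7, 232.5]]
side [[187.2, 152.6], [165.4, 163.1]] [[569.0, 246.5], [501.7, 250.3]]
```

View pics/both4.png

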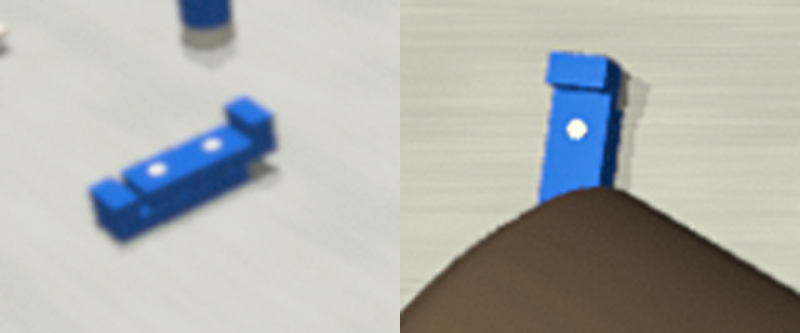

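The second foot lies flat on the first, with its heel at the far end and a small gap to the first heel. Its near dot in the top view, at (142.5,188.3), is within 1 mm of where it should be. Now foot R.

>>> arm_command --pt "-3 -1 0 20.7 1" --pt "-3 -1 20 20.7 1" --pt "-3 -1 50 20.7 1" --pt "-3 -1 70 20.7 1" --pt "-3 -1 70 20.7 1"

```text
t: 9.75
eef_pos: [583.0, -266.5, 38.2]
tcp_rot: [-3.138, -0.001, 1.189]
ft_force: [-0.6, 0.7, -0.6]
opening: 1.004
grip_force: 0.0
```

>>> arm_command --pt "0 0 0 0 1" --pt "0 0 0 0 1"

```text
t: 9.95
eef_pos: [584.8, -267.7, 41.6]
tcp_rot: [3.14, 0.0, 1.189]
ft_force: [-0.6, -0.8, -0.1]
opening: 1.003
grip_force: 0.0
```

```bash
python3 -c "
from h import *
go(584,-269.6,3.5,67.7)"
```

```text
move [-2.  -0.  38.1  0.4] at [ 584.8 -267.7   41.6] 68.1 roll/pitch deg [1.7988e+02 1.0000e-02]
```

>>> arm_command --pt "-2 0 20 0.4 1" --pt "-2 0 34 0.4 1" --pt "-2 0 38 0.4 1" --pt "-2 0 38 0.4 1" --pt "-2 0 38 0.4 0"

```text
t: 10.45
eef_pos: [583.6, -269.5, 2.6]
tcp_rot: [3.141, -0.0, 1.181]
ft_force: [0.1, 0.3, -0.1]
opening: 0.961
grip_force: 0.0
```

>>> arm_command --pt "0 0 0 0 0" --pt "0 0 0 0 0" --pt "0 0 0 0 0" --pt "0 0 0 0 0" --pt "0 0 0 0 0"

```text
t: 10.95
eef_pos: [583.4, -269.4, 2.1]
tcp_rot: [3.142, -0.0, 1.181]
ft_force: [0.9, 0.0, 0.8]
opening: 0.549
grip_force: 0.0
```

>>> arm_command --pt "0 0 0 0 0" --pt "0 0 0 0 0" --pt "0 0 0 0 0" --pt "0 0 0 0 0" --pt "0 0 0 0 0"

```text
t: 11.45
eef_pos: [583.4, -269.4, 2.0]
tcp_rot: [3.142, -0.0, 1.181]
ft_force: [0.3, 0.4, 0.2]
opening: 0.421
grip_force: 30.0
```

>>> arm_command --pt "0 0 -20 0 0" --pt "0 0 -50 0 0" --pt "0 0 -90 0 0" --pt "0 0 -120 0 0" --pt "0 0 -120 0 0"

```text
t: 11.95
eef_pos: [584.8, -270.2, 126.2]
tcp_rot: [3.135, 0.001, 1.181]
ft_force: [0.1, 0.3, -1.1]
opening: 0.419
grip_force: 30.0
```

```bash
python3 - <<'E'
from h import *
print(env.state()['opening'],env.state()['grip_force'])
go(544.7,236.3,140,174.6)
E
```

```text
0.41926518973775667 29.997306168079376
move [ 453.3 -229.5  -13.8 -106.9] at [ 584.8 -270.2  126.2] 67.7 roll/pitch deg [1.7963e+02 5.0000e-02]
```

>>> arm_command --pt "453 -240 -14 -107 0" --pt "453 -240 -14 -107 0" --pt "453 -240 -14 -107 0" --pt "453 -240 -14 -107 0" --pt "453 -240 -14 -107 0"

```text
t: 12.45
eef_pos: [558.0, -18.8, 127.9]
tcp_rot: [-3.14, -0.001, 1.937]
ft_force: [1.4, -1.2, -0.5]
opening: 0.418
grip_force: 30.0
```

```bash
python3 -c "
from h import *
go(528.7,237.9,130,174.6)"
```

```text
move [250.2  64.5  -2.1 -63.6] at [558.  -18.8 127.9] 111.0 roll/pitch deg [-1.7993e+02 -5.0000e-02]
```

>>> arm_command --pt "250 64 -2 -63.6 0" --pt "250 64 -2 -63.6 0" --pt "250 64 -2 -63.6 0" --pt "250 64 -2 -63.6 0" --pt "250 64 -2 -63.6 0"

```text
t: 12.95
eef_pos: [530.7, 229.7, 129.8]
tcp_rot: [-3.141, -0.001, 2.687]
ft_force: [0.9, 0.1, -1.3]
opening: 0.422
grip_force: 30.0
```

```bash
python3 -c "
from h import *
go(528.7,237.9,100,174.6)"
```

```text
move [  5.4   6.5  29.8 -20.6] at [530.7 229.7 129.8] 154.0 roll/pitch deg [-1.7995e+02 -6.0000e-02]
```

>>> arm_command --pt "5 3 0 -20.6 0" --pt "5 3 0 -20.6 0" --pt "5 3 15 -20.6 0" --pt "5 3 30 -20.6 0" --pt "5 3 30 -20.6 0"

```text
t: 13.45
eef_pos: [527.2, 232.4, 98.4]
tcp_rot: [-3.14, -0.004, 3.04]
ft_force: [-0.2, -0.1, -1.8]
opening: 0.417
grip_force: 30.0
```

>>> arm_command --pt "0 0 0 0 0" --pt "0 0 0 0 0"

```text
t: 13.65
eef_pos: [528.7, 232.7, 101.2]
tcp_rot: [3.141, 0.0, 3.04]
ft_force: [-0.1, -0.1, -1.0]
opening: 0.419
grip_force: 30.0
```

```bash
python3 - <<'E'
from h import *
go(528.7,237.9,48,174.6)
s=env.state(); p=s["eef_pos"]; a=s["tcp_rot"][2]; v=-np.array([np.cos(a),np.sin(a),0])
for n in("side","top"):
    c=cam(n); q=[p+v*(8+x)+[0,0,16] for x in(-11.6,38.4)]; pr=proj(c,q)
    print(n,"pred",np.round(pr,1).tolist())
    for k,d in feet(c):
        if d and np.mean(k[:,0,0])<240: print(np.round(d,1).tolist())
    f=c["frame"]; o=(130,70) if n=="side" else (80,130)
    save(n+"5.png",cv2.resize(f[o[1]:o[1]+120,o[0]:o[0]+140],None,fx=2.8,fy=2.8,interpolation=cv2.INTER_CUBIC))
cv2.imwrite("pics/both5.png",np.hstack([cv2.imread("pics/side5.png"),cv2.imread("pics/top5.png")]))
E
```

```text
move [ 0.6  5.2 53.2 -0.4] at [528.7 232.7 101.2] 174.2 roll/pitch deg [1.7999e+02 2.0000e-02]
side pred [[171.4, 134.0], [188.8, 126.8]]
[[190.0, 148.8]]
top pred [[127.9, 208.4], [131.5, 183.9]]
[[131.6, 171.5], [131.5, 183.0]]
```

View pics/both5.png

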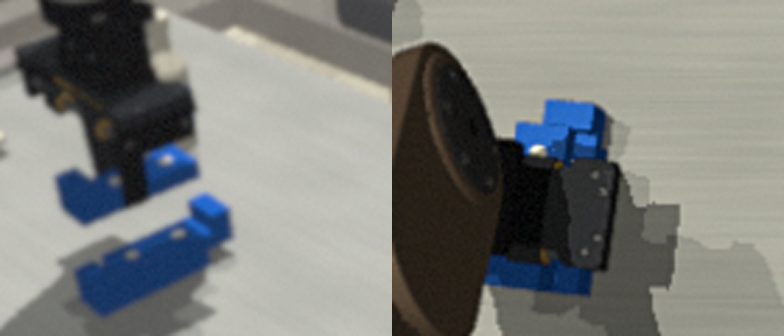

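The held foot is level and heel to the robot. Its visible dot, at (131.5,183.0), agrees with the prediction (131.5,183.9), and the second heel is clear ahead of it. Lowering.

>>> arm_command --pt "0.5 5 10 -0.4 0" --pt "0.5 5 30 -0.4 0" --pt "0.5 5 45 -0.4 0" --pt "0.5 5 52 -0.4 0" --pt "0.5 5 52 -0.4 0"

```text
t: 14.25
eef_pos: [528.1, 237.8, 47.8]
tcp_rot: [-3.141, -0.002, 3.048]
ft_force: [0.0, -0.9, -0.6]
opening: 0.416
grip_force: 30.0
```

>>> arm_command --pt "0 0 0 0 0" --pt "0 0 0 0 0"

```text
t: 14.45
eef_pos: [528.9, 237.9, 49.5]
tcp_rot: [3.141, 0.001, 3.048]
ft_force: [0.6, -0.5, -0.3]
opening: 0.416
grip_force: 30.0
```

```bash
python3 -c "
from h import *
go(528.7,237.9,38.2,174.6)"
```

```text
move [ 0.2 -0.  11.3  0. ] at [528.9 237.9  49.5] 174.6 roll/pitch deg [1.7997e+02 6.0000e-02]
```

>>> arm_command --pt "0 0 5 0 0" --pt "0 0 8 0 0" --pt "0 0 10 0 0" --pt "0 0 11 0 0" --pt "0 0 11 0 0"

```text
t: 14.95
eef_pos: [528.5, 237.7, 38.0]
tcp_rot: [3.142, -0.0, 3.048]
ft_force: [-1.3, -0.5, 2.2]
opening: 0.417
grip_force: 30.0
```

Light contact of 2 N at the expected height. Releasing and lifting away.

>>> arm_command --pt "0 0 0 0 0.8" --pt "0 0 0 0 0.8" --pt "0 0 0 0 0.8" --pt "0 0 0 0 0.8" --pt "0 0 0 0 0.8"

```text
t: 15.45
eef_pos: [528.6, 237.7, 37.8]
tcp_rot: [3.142, 0.0, 3.048]
ft_force: [-1.0, -0.9, 0.0]
opening: 0.767
grip_force: 0.0
```

>>> arm_command --pt "0 0 -10 0 0.9" --pt "0 0 -30 0 0.9" --pt "0 0 -70 0 1" --pt "0 0 -110 0 1" --pt "0 0 -140 0 1"

```text
t: 15.95
eef_pos: [528.8, 237.8, 181.0]
tcp_rot: [3.141, 0.002, 3.048]
ft_force: [-0.3, -0.1, -0.2]
opening: 0.997
grip_force: 0.0
```

>>> arm_command --pt "0 -250 0 0 1" --pt "0 -250 0 0 1" --pt "0 -250 0 0 1" --pt "0 -250 0 0 1" --pt "0 -250 0 0 1"

```text
t: 16.45
eef_pos: [504.6, -12.9, 178.7]
tcp_rot: [3.142, 0.001, 3.048]
ft_force: [1.3, -0.1, 0.3]
opening: 1.002
grip_force: 0.0
```

>>> arm_command --pt "0 -200 0 0 1" --pt "0 -200 0 0 1" --pt "0 -200 0 0 1" --pt "0 -200 0 0 1" --pt "0 -200 0 0 1"

```text
t: 16.95
eef_pos: [485.8, -215.3, 178.5]
tcp_rot: [-3.14, 0.001, 3.043]
ft_force: [-0.8, 1.3, -0.3]
opening: 1.001
grip_force: 0.0
```

```bash
python3 - <<'E'
from h import *
F=np.array([536.7,237.1]); a=np.radians(-5.4); u=np.array([np.cos(a),np.sin(a)])
print("expected third dots",F-11.6*u,F+38.4*u)
for n in("side","top"):
    c=cam(n)
    for k,d in feet(c):
        if d and np.mean(k[:,0,0])<240: print(n,np.round(d,1).tolist(),np.round(plane(c,d,54)[:,:2],1).tolist())
    f=c["frame"]; o=(130,110) if n=="side" else (90,150)
    save(n+"6.png",cv2.resize(f[o[1]:o[1]+100,o[0]:o[0]+120],None,fx=3.3,fy=3.3,interpolation=cv2.INTER_CUBIC))
cv2.imwrite("pics/both6.png",np.hstack([cv2.imread("pics/side6.png"),cv2.imread("pics/top6.png")]))
E
```

```text
expected third dots [525.15148121 238.19165643] [574.92957944 233.48624077]
side [[176.3, 150.8]] [[540.3, 250.6]]
top [[134.4, 176.7], [139.4, 188.9], [126.8, 213.7], [136.3, 211.9]] [[600.6, 245.8], [573.7, 233.1], [519.7, 258.6], [523.9, 237.7]]
```

View pics/both6.png

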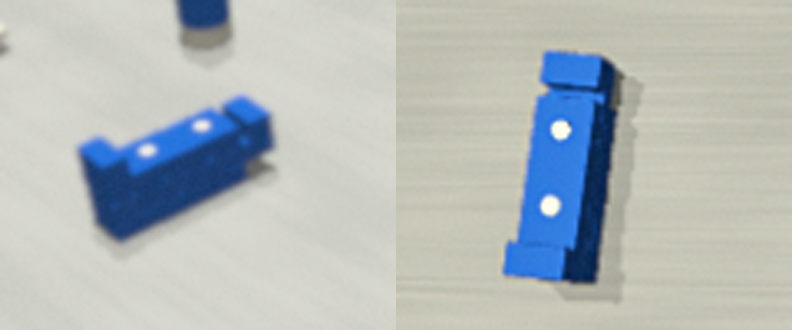

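The pile is straight and flat, with heels alternating. The top foot's dots, at (139.4,188.9) and (136.3,211.9), lie within about 1.3 mm of plan. Handing in.

```bash
python3 -c "
from h import *
print(env.job_done())"
```

```text
the job is handed in; nothing more can be done
None
```

Both loose blue feet are piled on the first foot, flat and with alternating heels, within about 1.5 mm of plan. I handed the job in at about 17 s, with the black foot and look-alikes untouched and the first foot not visibly moved.

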